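# Unload the test boards from an indexing dial

## Robot

A 7-joint arm with a two-finger parallel gripper is mounted at the origin on the work surface. World frame = base frame: x ahead of the robot, y to its left, z up, the work surface at z = 0. Lengths are in m, angles in degrees, forces in N, time in s.
With the tool pointing down it reaches from about 0.4 to 0.9 m from the base axis. Payload 5.5 kg.
Tool frame: the origin (TCP) lies at the very end of the fingers, on their centre line; the grasp point (between the pads) lies 19 mm behind it; y points along the fingers, z is the direction in which the jaws open and shut, and the axes are right-handed (so a half turn about y gives the same grasp; the last joint's range is limited). The gripper opens to 85 mm and grips with 20 to 120 N. Pads are 22 mm wide; open, the fingers measure 114 mm over their backs; the gripper's body (76 mm by 85 mm) begins 54 mm behind the grasp point. The pads swing forward as they close: fully open they stand 13 mm farther back than shut.
Start: joints at [-49.779, 28.699, -24.465, 88.831, 12.651, 65.22, -12.049], TCP at [0.276, 0.588, 0.231] pointing down, gripper open.
Joint ranges: [-164.97, 164.97], [-17.58, 116.51], [-87.97, 89.64], [11.32, 138.91], [-80.73, 260.73], [10.89, 115.49], [-147.41, 147.41]. Speed limits (degrees/s): [147.25, 147.25, 180, 180, 180, 180, 180].

## Interface

Orientations are given as a 3x3 rotation matrix whose columns are the frame's x, y, z axes.
In Python, from bench import reach, move_linear, move_j, command_gripper, sleep, inverse_kinematics, get_obs, camera, calibration, IKError, hand_in gives the robot as it stands. Calls block until the motion is done:
- reach(position, orientation): joint-space move of the TCP to a pose.
- move_linear(position, orientation=None, v=0.15, max_force=None): straight line of the TCP; orientation=None keeps the orientation; v is the mean speed in m/s. With max_force (N) it stops when the force on the tool has changed by that much, and returns True; else False.
- move_j(angles): joint-space move.
- command_gripper(opening, newtons=None): opening from 0.0 (shut) to 1.0 (fully open); newtons is the grip in N (None keeps the last); returns when the fingers have stopped.
- sleep(seconds).
- inverse_kinematics(position, orientation): joint angles nearest the present ones, or None.
- get_obs(): the state.
- camera(name): name is "scene" or "side" or "wrist"; returns (picture, depth): 480x640x3 uint8, red, green, blue; 480x640 float32, m along the optical axis (not along the pixel's ray), 0 where there is no reading.
- calibration(name): a dict with "fx", "fy", "cx", "cy" (pixels), "extrinsics" (4x4, takes a point from camera to world coordinates). Camera axes: x right, y down, z forward; pixel columns grow to the right and rows downward; lengths in m; the calibration is good to about 2 mm. The wrist camera is an equidistant fisheye: a pixel r from the principal point sees the ray r / f radians off the axis. A picture is of the moment at which its call begins: read the wrist's pose just before it. calibration takes no time and is no camera call; for the wrist camera it gives the pose at the moment of the call.
A pose or a line that the arm cannot do raises IKError and nothing moves.
- hand_in(): hands the job in, once; it reports no verdict.
The state is a dict: "time": time; "q": joint angles; "joint_velocities": joint speeds; "joint_efforts": joint torques, N m; "tool_pos": TCP position; "eef_rot": TCP orientation; "ft_force": force on the tool from outside, world axes, zero at the start; "ft_torque": the same for the moment, N m; "grip_width": opening from 0.0 (shut) to 1.0 (fully open).
Only numpy, scipy, OpenCV 4.12 (cv2) and the standard library are available. Lean on these libraries where they do the work, as an engineer would, in place of code of your own. Each camera call takes 0.05 s, during which the arm holds its last target. There are 200 camera calls.

## Task

Unload every test board from the indexing dial: for each one, pull the spring plunger, turn the dial until that board's holder stands at the open side (the one place without a hold-down arm) and let the plunger lock in its hole; only with the dial locked, slide the board straight up out of its holder and stand it upright, fully down, in a slot of the crate. When all boards are in the crate, index the empty dial on so that the plunger is locked again in the hole at the open side. Leave the other things on the bench where they are.

Things in the scene. Friction and masses are not known exactly. Their poses are not given: they have to be found in the camera images.
- station: fixed index table, 304 mm in diameter; origin at the centre of its foot, on the dial's axis (z). Steel ring (top 40 mm up) with 4 holes 90 degrees apart at radius 125 mm; central column 40 mm in diameter, top 143 mm up; 3 hold-down arms (12 mm wide, out to radius 88 mm, 132 to 139 mm up) along its +x, +y, -y. Its -x has no arm: the open side, where boards can be drawn upward
- open_mark (a point): the index hole at the open side (station's -x, radius 125 mm), at the top of the ring, 40 mm above the bench; fixed
- dial (a joint): angle of the aluminium dial (214 mm in diameter, top 52 mm above the bench), rad, 0 at the start, growing anticlockwise from above; light friction, turns either way up to 6.8 rad. Locked (about 3 mm of play at the plunger) while the pin is in a hole: holes at 0 and every quarter turn (1.571)
- dial_center (a point): centre of the dial's top face, 52 mm above the bench; turns with the dial
- plunger (a joint): lift of the spring plunger, m: 0 with the pin fully down in a hole, at most 0.020. The pin clears the ring above 0.012; let go between holes it rests on the ring at 0.012 and drops in when a hole comes under it. Spring 6 N at 0, 9.5 N at 0.020
- knob (a point): centre of the plunger's black round pull knob (26 mm in diameter, 26 mm high), 102 mm above the bench when the pin is down. The plunger is upright on a lug of the dial at radius 125 mm and turns with it: pull the knob up and carry it round to turn the dial. Below the knob is a bush 23 mm in diameter, top 82 mm above the bench. The knob does not spin on its own axis
- holder1 (a point): holder 1: middle of the slot's floor of a black slotted holder on the dial, at radius 75 mm, a quarter turn clockwise (seen from above) from the plunger; the slot is 28 mm deep, 10.6 mm across (along the radius) and 63 mm long (along the tangent). It stands at the open side when the dial is at +1.571 (or -4.712)
- holder2 (a point): holder 2: middle of the slot's floor of a black slotted holder on the dial, at radius 75 mm, opposite the plunger; the slot is 28 mm deep, 10.6 mm across (along the radius) and 63 mm long (along the tangent). It stands at the open side when the dial is at +3.142 or -3.142
- holder3 (a point): holder 3: middle of the slot's floor of a black slotted holder on the dial, at radius 75 mm, a quarter turn anticlockwise (seen from above) from the plunger; the slot is 28 mm deep, 10.6 mm across (along the radius) and 63 mm long (along the tangent). It stands at the open side when the dial is at -1.571 (or +4.712)
- board1: test board: circuit board in a grey frame, 60 mm wide (its y), 70 mm high (its z), 8 mm thick (its x), 60 g; origin at the middle of its lower edge. At the start it stands in holder 1, on the dial, its lowest 28 mm inside the holder with 1.3 mm play to each face; it comes out only straight up. It may be absent (None)
- board2: test board: circuit board in a grey frame, 60 mm wide (its y), 70 mm high (its z), 8 mm thick (its x), 60 g; origin at the middle of its lower edge. At the start it stands in holder 2, on the dial, its lowest 28 mm inside the holder with 1.3 mm play to each face; it comes out only straight up. It may be absent (None)
- board3: test board: circuit board in a grey frame, 60 mm wide (its y), 70 mm high (its z), 8 mm thick (its x), 60 g; origin at the middle of its lower edge. At the start it stands in holder 3, on the dial, its lowest 28 mm inside the holder with 1.3 mm play to each face; it comes out only straight up. It may be absent (None)
- crate: loose grey crate with black rubber ribs, 176 mm (its x) by 94 mm (its y), 42 mm high, 0.9 kg; origin at the centre of its underside. Three upright slots, each 18 mm wide (x) and 74 mm long (y), at x = -52, 0 and +52 mm; slot floor 6 mm above the bench, ribs' top 40 mm
- crate_slot0 (a point): middle of the floor of crate slot 0 (crate x = -52 mm)
- crate_slot1 (a point): middle of the floor of crate slot 1 (crate x = 0 mm)
- crate_slot2 (a point): middle of the floor of crate slot 2 (crate x = 52 mm)
- gauge_tube: clear plastic gauge tube, open at the top, 48 mm in diameter, 130 mm high, standing; origin at the centre of its foot; bystander
- driver: screwdriver, 190 mm long, lying; origin under its middle; x axis along it; bystander
- air_cylinder: square aluminium pneumatic cylinder, 90 x 32 x 32 mm with a 50 mm steel rod, lying; origin under the middle of its body; rod points along its x; bystander
- relay: relay module, 50 x 24 x 70 mm high, standing; origin at the centre of its foot; bystander
- spray_can: can, 54 mm in diameter, 150 mm high, standing; origin at the centre of its foot; bystander

How it is judged:
By the outcome, as a careful person would: the job done as asked, in the order asked, and still so for the second after the job is handed in, with the robot touching nothing.
Of board1, board2, board3 only 2 to 3 are there at a start; the rules pass over those that are not, and their reading is None.
At some moment in a run one of crate may be knocked a few centimetres aside while the robot is not near it.
Once in a run the grip may slacken for a moment while it holds something.
It also fails if it takes over 200 s, if anything falls off the work surface, if the arm or the gripper's body presses on something with over 40 N, if the wrist force passes 120 N, or if a joint passes its speed limit or range.

## Working session

There is one attempt and no reset: what is moved stays moved. The work goes in short steps, each a Python script; the robot and the scene stay as the last script left them, time stands still between calls to the robot, and variables do not carry over. Pictures are saved under pics/ and viewed, on a budget of 14 in all, crops included, one or two more only if the job needs it, and the job is handed in when it is done.

```bash
ls; mkdir -p pics; python3 - <<'E'
from bench import *
import cv2,numpy as np
for n in ["scene","side"]:
    p,d=camera(n); cv2.imwrite(f"pics/{n}0.png",p[...,::-1]); np.save(f"pics/{n}0.npy",d)
    c=calibration(n); print(n,c)
o=get_obs();print(o["time"],o["tool_pos"],o["eef_rot"],o["grip_width"])
E
```

```text
pics
scene {'fx': 581.2671984752864, 'fy': 581.2671984752864, 'cx': 323.8047075911723, 'cy': 236.40621248661483, 'extrinsics': array([[-0.78800349,  0.32285963, -0.5242253 ,  1.35864751],
       [ 0.61552869,  0.43142768, -0.65954119,  1.07542516],
       [ 0.01322608, -0.84239647, -0.53869588,  0.94840263],
       [ 0.        ,  0.        ,  0.        ,  1.        ]])}
side {'fx': 614.6429803193146, 'fy': 614.6429803193146, 'cx': 325.75287726486687, 'cy': 235.32028290882909, 'extrinsics': array([[ 0.85184834, -0.30626266,  0.42492068, -0.1421412 ],
       [-0.52361338, -0.51889142,  0.67570757, -1.00366251],
       [ 0.0135437 , -0.79809453, -0.60238002,  1.0039444 ],
       [ 0.        ,  0.        ,  0.        ,  1.        ]])}
0.1 [0.27595334 0.58781621 0.23036292] [[ 9.05252656e-01 -7.98691448e-04  4.24872912e-01]
 [-4.24873660e-01 -1.58809447e-03  9.05251264e-01]
 [-4.82781212e-05 -9.99998420e-01 -1.77696970e-03]] 0.9957164606426357
```

View pics/scene0.png

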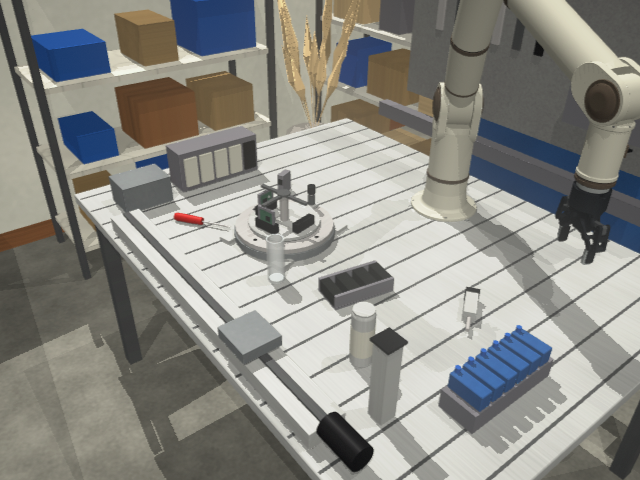

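View pics/side0.png

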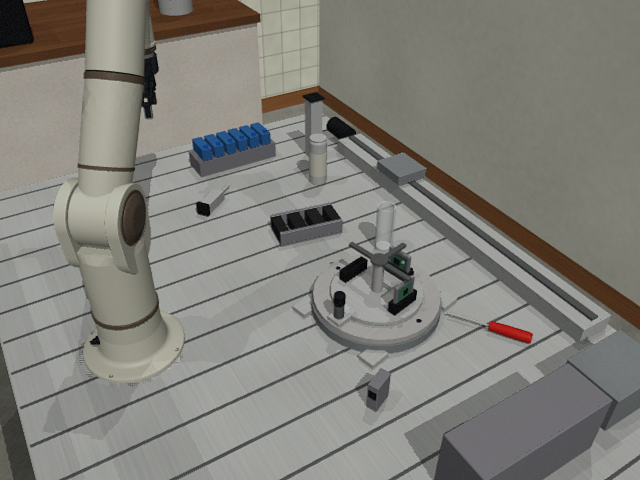

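The pictures show a dial station (scene ≈(285,225), side ≈(377,295)), with its knob at scene (311,188) and side (339,300). Two boards are present, at side (402,292) and (400,262), and one holder is empty at side (352,268). The crate is at scene (356,283). I'll fuse the depth images into a top view.

```bash
cat > h.py <<'E'
import numpy as np,cv2
from bench import *
def cloud(n,p,d):
    c=calibration(n);v,u=np.nonzero(d>0);z=d[v,u]
    P=np.c_[(u-c["cx"])/c["fx"]*z,(v-c["cy"])/c["fy"]*z,z]
    E=c["extrinsics"];return P@E[:3,:3].T+E[:3,3],p[v,u]
def ortho(Ps,x0,y0,x1,y1,s=0.001):
    # rows: x descending (top = far), cols: y descending (left = +y)
    H,W=int((x1-x0)/s),int((y1-y0)/s);im=np.zeros((H,W,3),np.uint8)
    for P,C in Ps:
        m=(P[:,0]>x0)&(P[:,0]<x1)&(P[:,1]>y0)&(P[:,1]<y1)&(P[:,2]<.3);P,C=P[m],C[m]
        o=np.argsort(P[:,2]);P,C=P[o],C[o]
        r=((x1-P[:,0])/s).astype(int).clip(0,H-1);q=((y1-P[:,1])/s).astype(int).clip(0,W-1)
        for a in(0,1):
            for b in(0,1): im[(r+a).clip(0,H-1),(q+b).clip(0,W-1)]=C
    return im
E
python3 - <<'E'
from h import *
Ps=[]
for n in["scene","side"]:
    p=cv2.imread(f"pics/{n}0.png")[...,::-1];d=np.load(f"pics/{n}0.npy");Ps.append(cloud(n,p,d))
im=np.hstack([ortho([P],.3,-.4,.9,.4,.0015)for P in Ps]) 
im=np.vstack([ortho([P],.35,-.42,.9,.38,.001)for P in Ps])
print(im.shape)
cv2.imwrite("pics/ortho.png",cv2.resize(im,(800*600//1100*0+436,600)) if 0 else im[:550,:,::-1])
for (P,C),n in zip(Ps,["scene","side"]):
    def st(lo,hi,c=None,r=.16):
        m=(P[:,2]>lo)&(P[:,2]<hi)&(P[:,0]>.3)&(P[:,0]<.9)&(P[:,1]<.4)&(P[:,1]>-.4)
        return P[m]
    np.save(f"pics/P_{n}.npy",P)
    # station fit: boundary of ring top; use column-top/arm points
    A=st(.136,.150); print(n,len(A),np.round(np.median(A,0),3),A.min(0),A.max(0))
E
```

```text
(1100, 800, 3)
scene 497 [ 0.563 -0.127  0.142] [ 0.49815494 -0.25437695  0.13603043] [0.71833949 0.3999158  0.14999361]
side 691 [ 0.533 -0.16   0.14 ] [ 0.49598246 -0.25729167  0.13600799] [0.71529998 0.39972873 0.14999223]
```

View pics/ortho.png

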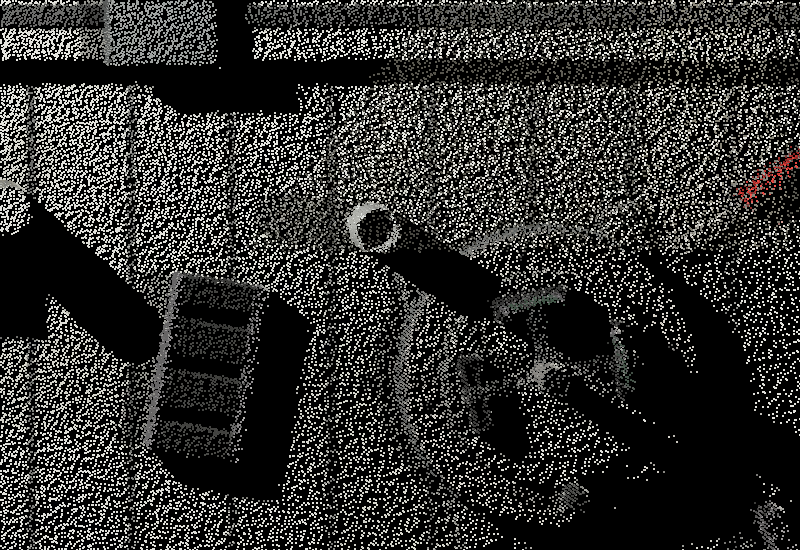

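Top view (1 mm/px): the station centre is near (550,375), so about (0.525, -0.17), and the knob is at (573,497). There are boards opposite the plunger (board2) and on the -y side (board3), and holder1 is empty. The crate is at about (210,370). Next I'll refine these with fits.

```bash
python3 - <<'E'
import numpy as np
from scipy.optimize import least_squares
import cv2
c0=np.array([.525,-.17]);k0=np.array([.403,-.193])
for n in["scene","side"]:
    P=np.load(f"pics/P_{n}.npy")
    def near(c,r,lo,hi):
        m=(np.hypot(*(P[:,:2]-c).T)<r)&(P[:,2]>lo)&(P[:,2]<hi);return P[m]
    c=c0
    # column top
    A=near(c,.03,.140,.150);f=lambda p:0
    print(n,"coltop",len(A),A.mean(0).round(4))
    # column side cylinder r=.02
    A=near(c,.03,.06,.13)
    s=least_squares(lambda p:np.hypot(*(A[:,:2]-p).T)-.02,c,loss="soft_l1",f_scale=.001);print(" colcyl",len(A),s.x.round(4))
    # outer ring wall r=.152, z .01-.035
    R=np.hypot(*(P[:,:2]-s.x).T);A=P[(R>.146)&(R<.158)&(P[:,2]>.008)&(P[:,2]<.036)]
    s2=least_squares(lambda p:np.hypot(*(A[:,:2]-p).T)-.152,c,loss="soft_l1",f_scale=.001);print(" ring",len(A),s2.x.round(4))
    A=near(k0,.025,.112,.12);print(" knobtop",len(A),A.mean(0).round(4),np.median(A[:,2]).round(4))
    A=near(k0,.025,.092,.112)
    s3=least_squares(lambda p:np.hypot(*(A[:,:2]-p).T)-.013,k0,loss="soft_l1",f_scale=.001);print(" knobcyl",len(A),s3.x.round(4))
    v=s2.x-s3.x;print(" r",np.hypot(*v),"ang",np.degrees(np.arctan2(v[1],v[0])))
    # boards
    for nm,b in(("b2",(.597,-.155)),("b3",(.545,-.242))):
        A=near(np.array(b),.04,.09,.126);print(" ",nm,len(A),A.mean(0).round(3),A[:,2].max())
    # crate
    A=P[(P[:,0]>.42)&(P[:,0]<.66)&(P[:,1]>.1)&(P[:,1]<.26)&(P[:,2]>.034)&(P[:,2]<.048)]
    r=cv2.minAreaRect(A[:,:2].astype(np.float32)*1000);print(" crate",len(A),r,np.median(A[:,2]))
    B=P[(P[:,0]>.42)&(P[:,0]<.66)&(P[:,1]>.1)&(P[:,1]<.26)&(P[:,2]<.012)&(P[:,2]>.0)]
    t=P[(P[:,0]>.4)&(P[:,0]<.46)&(P[:,1]>-.02)&(P[:,1]<.08)];print(" bench z",np.median(t[:,2]))
E
```

```text
scene coltop 95 [ 0.5264 -0.1664  0.1437]
 colcyl 173 [ 0.5178 -0.1756]
 ring 580 [ 0.52   -0.1734]
 knobtop 35 [ 0.4043 -0.1952  0.1153] 0.1153
 knobcyl 44 [ 0.4022 -0.1995]
 r 0.12071909423401651 ang 12.508386229777201
  b2 186 [ 0.597 -0.149  0.108] 0.12569900499356412
  b3 148 [ 0.546 -0.24   0.108] 0.12586902747020545
 crate 1415 ((532.43798828125, 175.47988891601562), (102.90531921386719, 181.44354248046875), 79.67530059814453) 0.04116771837862554
 bench z 0.0012158373696180558
side coltop 178 [ 0.5216 -0.1711  0.1426]
 colcyl 262 [ 0.5272 -0.1638]
 ring 1100 [ 0.5252 -0.1664]
 knobtop 83 [ 0.3987 -0.2005  0.1149] 0.1147
 knobcyl 79 [ 0.4002 -0.1976]
 r 0.128804717347533 ang 13.980451139199662
  b2 220 [ 0.595 -0.161  0.108] 0.1246474443171176
  b3 231 [ 0.535 -0.245  0.108] 0.12421120890524173
 crate 1185 ((531.339599609375, 168.97509765625), (107.00423431396484, 179.279296875), 80.93577575683594) 0.03958319281779554
 bench z -0.00040050727298046596
```

```bash
cat >> h.py <<'E'
C=np.array([.5235,-.1695]);TH=np.radians(13.0)   # station centre, yaw
def R(a):  # tool down, jaws (z) along world yaw a (deg)
    a=np.radians(a);c,s=np.cos(a),np.sin(a)
    return np.array([[s,0,c],[-c,0,s],[0,-1.,0]])
def wrist(name):
    c=calibration("wrist");o=get_obs();p,d=camera("wrist");cv2.imwrite(f"pics/{name}.png",p[...,::-1]);np.savez(f"pics/{name}.npz",d=d,p=p,o=o["tool_pos"],**c);return c,p,d
def wcloud(f):
    v,u=np.nonzero(f["d"]>0);z=f["d"][v,u];x=(u-f["cx"]);y=(v-f["cy"]);r=np.hypot(x,y);t=r/f["fx"]
    m=t<1.3;v,u,z,x,y,r,t=[a[m]for a in(v,u,z,x,y,r,t)]
    k=np.tan(t)/np.maximum(r,1e-9);P=np.c_[x*k*z,y*k*z,z];E=f["extrinsics"]
    return P@E[:3,:3].T+E[:3,3],f["p"][v,u]
def proj(f,P):
    E=f["extrinsics"];q=(np.asarray(P)-E[:3,3])@E[:3,:3];h=np.hypot(q[0],q[1]);t=np.arctan2(h,q[2])*f["fx"];return f["cx"]+q[0]/h*t,f["cy"]+q[1]/h*t
E
python3 - <<'E'
from h import *
o=get_obs();move_linear([.276,.588,.36])
for a in(103,-77):
    q=inverse_kinematics([.44,-.19,.36],R(a));print(a,None if q is None else np.round(q,0))
reach([.44,-.19,.36],R(103))
c,p,d=wrist("w0");print({k:np.round(v,3) for k,v in c.items()});print(get_obs()["tool_pos"],get_obs()["time"])
E
```

```text
103 [ -4.   3.  25. 104.  -1.  74. 125.]
-77 [ -2.   3.  23. 104.  -1.  74. -56.]
{'fx': np.float64(371.648), 'fy': np.float64(371.648), 'cx': np.float64(321.988), 'cy': np.float64(239.6), 'extrinsics': array([[-0.227,  0.926,  0.301,  0.363],
       [ 0.974,  0.216,  0.07 , -0.207],
       [ 0.   ,  0.309, -0.951,  0.501],
       [ 0.   ,  0.   ,  0.   ,  1.   ]])}
[ 0.44041234 -0.18928858  0.35991539] 3.9583
```

View pics/w0.png

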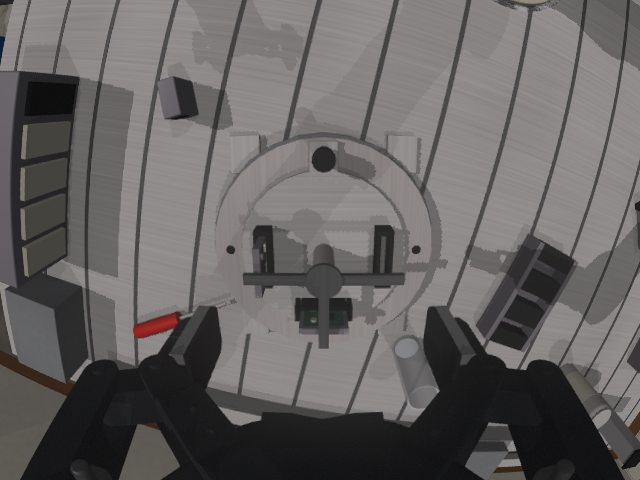

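The wrist view shows the knob at (323,159), side holes at (231,250) and (416,250), the column top at (323,271), board2 at (323,318), board3 at (263,250), empty holder1 at (383,250), and the crate at (527,292). I'll intersect these rays with their known heights.

```bash
cat >> h.py <<'E'
def ray(f,u,v,z):
    x,y=u-f["cx"],v-f["cy"];r=max(np.hypot(x,y),1e-9);t=r/f["fx"]
    dr=f["extrinsics"][:3,:3]@np.array([np.sin(t)*x/r,np.sin(t)*y/r,np.cos(t)]);o=f["extrinsics"][:3,3]
    return (o+dr*(z-o[2])/dr[2])[:2]
E
python3 - <<'E'
from h import *
f=np.load("pics/w0.npz");g=f["p"].astype(int).sum(2)
def blob(u,v,w,th):
    s=g[v-w:v+w,u-w:u+w]<th;n,l,st,c=cv2.connectedComponentsWithStats(s.astype(np.uint8));k=l[w,w];return c[k]+[u-w,v-w],st[k]
kb=blob(323,159,22,110);h1=blob(231,250,8,150);h2=blob(416,250,8,150)
print(kb,h1,h2)
K=ray(f,*kb[0],.115);a=ray(f,*h1[0],.04);b=ray(f,*h2[0],.04);col=ray(f,323,271,.143)
print("K",K,"holes",a,b,"mid",(a+b)/2,"dist",np.hypot(*(a-b)),"col",col)
m=(a+b)/2;v=m-K;print("r",np.hypot(*v),"ang",np.degrees(np.arctan2(v[1],v[0])),"hole ang",np.degrees(np.arctan2(*(b-a)[::-1]))-90)
P,_=wcloud(f);n=np.hypot(*(P[:,:2]-K).T);print("knob depth",np.median(P[(n<.01)&(P[:,2]>.09)],0))
A=P[(P[:,0]>.42)&(P[:,0]<.66)&(P[:,1]>.08)&(P[:,1]<.28)&(P[:,2]>.034)&(P[:,2]<.05)]
print("crate",len(A),cv2.minAreaRect(A[:,:2].astype(np.float32)*1000))
for n,x in(("b2",.075*np.array([np.cos(TH),np.sin(TH)])),("b3",.075*np.array([np.sin(TH),-np.cos(TH)]))):
    x=x+m;A=P[(np.hypot(*(P[:,:2]-x).T)<.035)&(P[:,2]>.118)&(P[:,2]<.131)];print(n,x,len(A),np.median(A,0))
E
```

```text
(array([322.46614583, 158.57708333]), array([   0,    0,   44,   44, 1920], dtype=int32)) (array([230.29787234, 249.55319149]), array([ 4,  4,  8,  8, 47], dtype=int32)) (array([415.58695652, 249.47826087]), array([ 4,  4,  8,  8, 46], dtype=int32))
K [ 0.39943978 -0.19840243] holes [ 0.55084539 -0.29012578] [ 0.49428257 -0.04753529] mid [ 0.52256398 -0.16883053] dist 0.24909736770121294 col [ 0.5099269  -0.17210435]
r 0.12662569329395257 ang 13.50545227703333 hole ang 13.124696384034692
knob depth [ 0.39945635 -0.19851875  0.11339842]
crate 3828 ((532.8078002929688, 173.3673553466797), (96.14840698242188, 177.86309814453125), 80.34444427490234)
b2 [ 0.59564173 -0.1519592 ] 284 [ 0.59535692 -0.15833101  0.12028358]
b3 [ 0.53943531 -0.24190829] 290 [ 0.53093094 -0.24255596  0.12049665]
```

```bash
cat >> h.py <<'E'
C=np.array([.5226,-.1688]);YAW=13.1
ZK=.085;LIFT=.0165
def kpos(phi,z,r=.125): a=np.radians(phi);return [C[0]+r*np.cos(a),C[1]+r*np.sin(a),z]
def say(t):
    o=get_obs();print(t,"t=%.1f"%o["time"],"tcp",o["tool_pos"].round(4),"F",o["ft_force"].round(1),"w %.3f"%o["grip_width"],flush=True)
def grab_knob(phi,a):
    command_gripper(.7);reach(kpos(phi,.20),R(a));move_linear(kpos(phi,ZK),v=.12,max_force=12);say("at knob")
    command_gripper(0,80);say("gripped")
def turn(phi,a,d,n=10):
    """knob held at phi; lift, carry it d degrees, lower"""
    move_linear(kpos(phi,ZK+LIFT),v=.04);say("lifted")
    for i in range(1,n+1):
        move_linear(kpos(phi+d*i/n,ZK+LIFT),R(a+d*i/n),v=.12)
    say("turned");hit=move_linear(kpos(phi+d,ZK),v=.03,max_force=14);say(f"lowered hit={hit}")
def release_knob(name):
    command_gripper(.7);o=get_obs();p=o["tool_pos"];move_linear([p[0],p[1],.22],v=.2)
    wrist(name)
def knobz(name,phi):
    f=np.load(f"pics/{name}.npz");P,_=wcloud(f);k=np.array(kpos(phi,0))[:2]
    A=P[(np.hypot(*(P[:,:2]-k).T)<.022)&(P[:,2]>.09)&(P[:,2]<.14)];T=A[A[:,2]>np.percentile(A[:,2],90)-.003]
    print("knob top",np.median(T,0).round(4),"expected",np.round(k,4),"n",len(T),flush=True)
E
python3 - <<'E'
from h import *
k=180+YAW
grab_knob(k,YAW+90)
move_linear(kpos(k,ZK+LIFT),v=.04);say("lifted")
E
```

```text
at knob t=6.2 tcp [ 0.4016 -0.1974  0.0856] F [-0.1 -0.  -0.4] w 0.701
gripped t=6.6 tcp [ 0.4013 -0.1972  0.0858] F [-1.2  0.6  6.2] w 0.278
lifted t=7.1 tcp [ 0.4012 -0.197   0.1016] F [ 4.1 -0.5 -9.7] w 0.280
```

```bash
python3 - <<'E'
from h import *
k=180+YAW
turn(k,YAW+90,-90)
E
```

```text
lifted t=7.4 tcp [ 0.4012 -0.197   0.1014] F [ 5.9  0.1 -9.9] w 0.285
turned t=10.5 tcp [ 0.4932 -0.0474  0.1012] F [ 3.7  0.3 -9.6] w 0.278
lowered hit=True t=11.1 tcp [ 0.4944 -0.047   0.0858] F [ 2.3 -0.   0. ] w 0.284
```

```bash
python3 - <<'E'
from h import *
release_knob("w1");knobz("w1",90+YAW);say("")
E
```

```text
knob top [ 0.494  -0.0465  0.1133] expected [ 0.4943 -0.0471] n 969
 t=12.4 tcp [ 0.4914 -0.0462  0.2187] F [ 0.2  0.5 -0.4] w 0.700
```

View pics/w1.png

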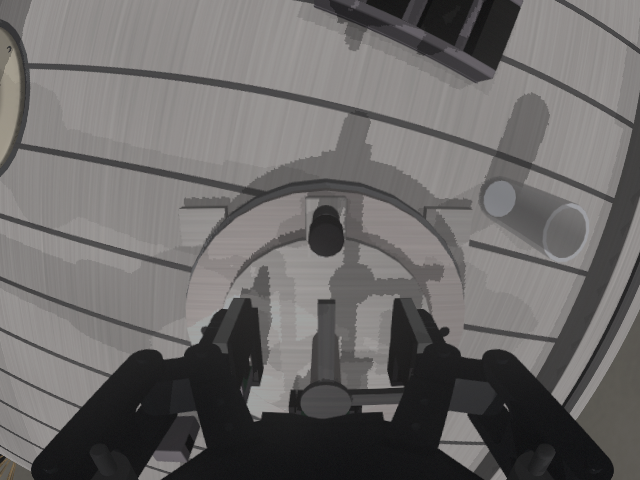

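The picture shows the knob (325,230) seated at the ring's side hole. Its top reads z 0.113, the same as at the start, so the dial is locked. Now I'll locate board3 at the open side.

```bash
cat >> h.py <<'E'
def locate_board(name,ctr,z=.27,a=YAW,zlo=.10):
    reach([ctr[0],ctr[1],z],R(a));wrist(name);P,col=wcloud(np.load(f"pics/{name}.npz"))
    m=(np.hypot(*(P[:,:2]-ctr).T)<.042)&(P[:,2]>zlo)&(P[:,2]<.135);A=P[m]
    zt=np.percentile(A[:,2],95);T=A[A[:,2]>zt-.006]
    r=cv2.minAreaRect(T[:,:2].astype(np.float32)*1000);print("board",len(A),"ztop %.4f"%zt,r,T.mean(0).round(4),flush=True);return T
E
python3 - <<'E'
from h import *
c=np.array(kpos(180+YAW,0,.075))[:2];print(c);p=get_obs()["tool_pos"];move_linear([p[0],p[1],.27])
for a in(YAW,YAW+180):
    q=inverse_kinematics([c[0],c[1],.27],R(a));print(None if q is None else np.round(q))
locate_board("w2",c)
E
```

```text
[ 0.4495518  -0.18579885]
[-29.  11.  55. 111. -10.  63.  43.]
[ -44.   22.   79.  111.  -24.   66. -123.]
board 756 ztop 0.1215 ((449.7252197265625, -186.10455322265625), (7.507574081420898, 60.202980041503906), 13.29530143737793) [ 0.4497 -0.1855  0.1204]
```

View pics/w2.png

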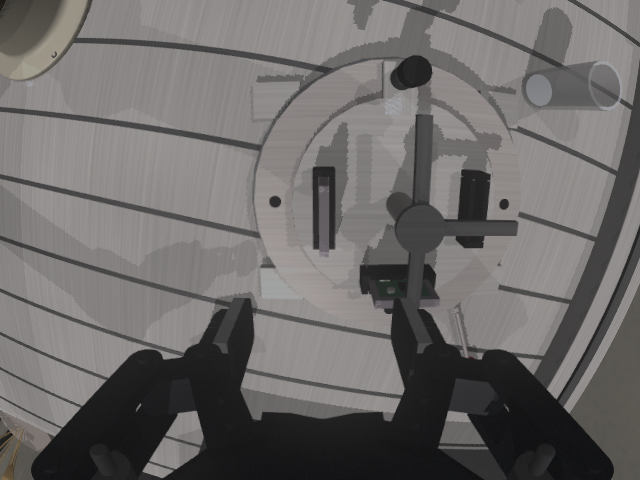

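Board3 is at (0.4497, -0.186) with yaw 13.3° and spans 7.5×60 mm, so it sits exactly at the open side. The picture shows it at (324,210), and board2 at (400,285). Next I'll grasp and lift it.

```bash
cat >> h.py <<'E'
def pick(xy,a=YAW,ztop=.123):
    command_gripper(.38);move_linear([*xy,ztop-.030],R(a),v=.12,max_force=10);say("at board")
    command_gripper(0,70);say("grip");z=get_obs()["tool_pos"][2]
    hit=move_linear([*xy,z+.035],v=.05,max_force=12);say(f"out hit={hit}")
    if not hit: move_linear([*xy,.215],v=.15);say("up")
def find_crate(name,xy,a,z=.30):
    reach([*xy,z],R(a));wrist(name);P,_=wcloud(np.load(f"pics/{name}.npz"))
    A=P[(np.hypot(*(P[:,:2]-xy).T)<.17)&(P[:,1]>.02)&(P[:,2]>.030)&(P[:,2]<.046)]
    b=np.round((A[:,:2]-xy)*1000/2).astype(int)+100;im=np.zeros((200,200),np.uint8);im[b[:,1],b[:,0]]=1
    im=cv2.morphologyEx(im,cv2.MORPH_CLOSE,np.ones((5,5)));n,l,s,_=cv2.connectedComponentsWithStats(im);k=1+np.argmax(s[1:,4])
    A=A[l[b[:,1],b[:,0]]==k]
    r=cv2.minAreaRect(A[:,:2].astype(np.float32)*1000);print("crate",len(A),r,flush=True);return r
E
python3 - <<'E'
from h import *
pick([.4497,-.1859])
E
```

```text
at board t=15.6 tcp [ 0.4502 -0.1861  0.0936] F [ 0.9  0.4 -0.5] w 0.380
grip t=15.9 tcp [ 0.4502 -0.186   0.0936] F [-0.4  1.   6.6] w 0.077
out hit=False t=16.8 tcp [ 0.4496 -0.1857  0.1285] F [-0.3 -0.1 -0.1] w 0.078
up t=17.5 tcp [ 0.4492 -0.1854  0.2143] F [-0.9 -0.4 -0.2] w 0.077
```

```bash
python3 - <<'E'
from h import *
move_linear([.4492,-.1854,.26]); print(np.round(inverse_kinematics([.533,.173,.30],R(-9.7))))
r=find_crate("w3",np.array([.533,.173]),-9.7);say("")
E
```

```text
[-61.  19.  50.  99. -16.  69. -16.]
crate 10044 ((532.8076782226562, 174.25906372070312), (94.4487533569336, 176.86985778808594), 80.26056671142578)
 t=19.4 tcp [0.5331 0.1709 0.2998] F [-0.1 -1.2 -0.8] w 0.077
```

View pics/w3.png

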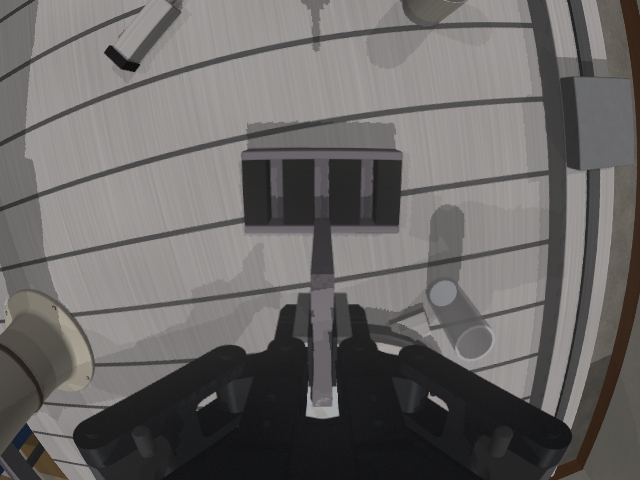

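The crate fit is 94.4×176.9 mm at (0.5328, 0.1743) with yaw -9.74°. Its slots are the light gaps at px x≈277, 322 and 367, and the board hangs upright. Now I'll place it.

```bash
cat >> h.py <<'E'
def place(ctr,yaw,t,ztcp=.046):
    a=np.radians(yaw);xy=np.array(ctr)+t*np.array([np.cos(a),np.sin(a)])
    move_linear([*xy,.14],R(yaw),v=.2);say("above slot")
    hit=move_linear([*xy,.060],v=.08,max_force=8);say(f"in hit={hit}")
    if hit:return False
    hit=move_linear([*xy,ztcp-.003],v=.02,max_force=5);say(f"down hit={hit}");return True
E
python3 - <<'E'
from h import *
place([.5328,.1743],-9.74,.052)
E
```

```text
above slot t=20.4 tcp [0.5847 0.1654 0.141 ] F [ 0.3 -0.2  0.3] w 0.082
in hit=False t=21.5 tcp [0.5846 0.1655 0.0606] F [ 0.4 -0.4 -0.4] w 0.083
down hit=True t=22.1 tcp [0.584  0.1656 0.0477] F [-1.   0.1  4.5] w 0.079
```

```bash
python3 - <<'E'
from h import *
command_gripper(.3);sleep(.3);p=get_obs()["tool_pos"];move_linear([p[0],p[1],.16],v=.15)
c=np.array([.533,.06]);reach([*c,.28],R(-9.74));wrist("w4");f=np.load("pics/w4.npz");P,_=wcloud(f)
A=P[(abs(P[:,0]-.584)<.03)&(abs(P[:,1]-.166)<.045)&(P[:,2]>.05)&(P[:,2]<.1)];print(np.percentile(A[:,2],[10,50,95]).round(4))
T=A[A[:,2]>np.percentile(A[:,2],95)-.005];print(cv2.minAreaRect(T[:,:2].astype(np.float32)*1000));say("")
E
```

```text
[0.0729 0.0744 0.0759]
((583.9127197265625, 165.75999450683594), (59.89706802368164, 8.596067428588867), 80.72242736816406)
 t=24.4 tcp [0.5325 0.0622 0.2784] F [-0.5  0.5 -0.6] w 0.297
```

View pics/w4.png

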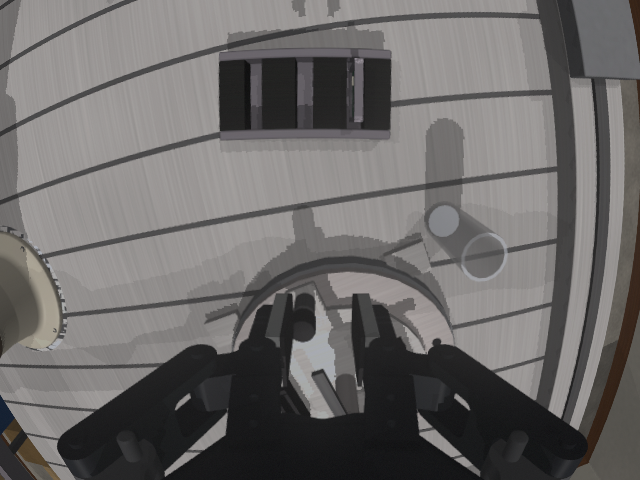

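Board3 is upright in the slot at (358,90). Its top is at z 0.076, so it is fully down. Now I'll index for board2.

```bash
python3 - <<'E'
from h import *
k=90+YAW
grab_knob(k,YAW);turn(k,YAW,-90)
E
```

```text
at knob t=26.6 tcp [ 0.4949 -0.0471  0.0856] F [-0.1  0.2  0.2] w 0.697
gripped t=27.0 tcp [ 0.4948 -0.0469  0.0858] F [-1.   0.4  6. ] w 0.279
lifted t=27.6 tcp [ 0.4939 -0.0472  0.1013] F [  1.6  -2.6 -10.2] w 0.278
turned t=30.7 tcp [ 0.6443 -0.1399  0.1013] F [ 4.3 -0.7 -9.5] w 0.277
lowered hit=True t=31.3 tcp [ 0.6446 -0.1401  0.0859] F [-0.4  0.2  5.1] w 0.283
```

```bash
python3 - <<'E'
from h import *
release_knob("w5");knobz("w5",YAW)
p=get_obs()["tool_pos"];move_linear([p[0],p[1],.27])
c=np.array(kpos(180+YAW,0,.075))[:2];locate_board("w6",c);say("")
E
```

```text
knob top [ 0.6453 -0.14    0.1133] expected [ 0.6443 -0.1405] n 985
board 751 ztop 0.1216 ((449.5775146484375, -186.3395233154297), (7.458876609802246, 60.46593475341797), 13.23820972442627) [ 0.4494 -0.185   0.1204]
 t=34.4 tcp [ 0.45   -0.1856  0.2699] F [ 0.3 -0.1 -0.1] w 0.696
```

View pics/w6.png

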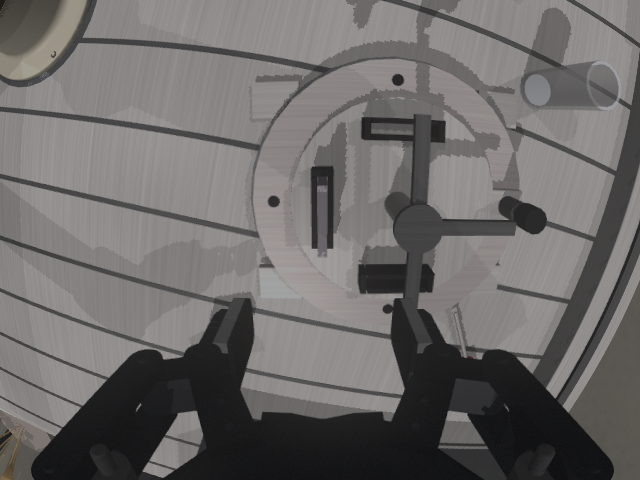

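The dial is locked with the knob opposite, at (523,213). Board2 is at the open side (323,210), and the other two holders are empty.

```bash
python3 - <<'E'
from h import *
pick([.4496,-.1861])
p=get_obs()["tool_pos"];move_linear([p[0],p[1],.26])
r=find_crate("w7",np.array([.533,.173]),-9.7);say("")
E
```

```text
at board t=36.4 tcp [ 0.4502 -0.1863  0.0936] F [0.8 0.1 0.3] w 0.380
grip t=36.8 tcp [ 0.4501 -0.1862  0.0936] F [-1.   0.9  5.5] w 0.083
out hit=False t=37.6 tcp [ 0.4495 -0.1859  0.1285] F [ 0.4 -0.3 -0.5] w 0.076
up t=38.3 tcp [ 0.4491 -0.1856  0.2143] F [-0.8 -0.9 -0.9] w 0.079
crate 10025 ((532.849853515625, 174.21893310546875), (94.47766876220703, 176.99331665039062), 80.20585632324219)
 t=40.2 tcp [0.5331 0.1709 0.2998] F [ 0.5 -0.3 -0.5] w 0.079
```

```bash
python3 - <<'E'
from h import *
if place([.5328,.1743],-9.75,-.052):
    command_gripper(.3);sleep(.3);p=get_obs()["tool_pos"];move_linear([p[0],p[1],.16],v=.15)
    c=np.array([.533,.06]);reach([*c,.28],R(-9.74));wrist("w8");P,_=wcloud(np.load("pics/w8.npz"))
    for x,y in((.584,.166),(.4815,.183)):
        A=P[(abs(P[:,0]-x)<.03)&(abs(P[:,1]-y)<.045)&(P[:,2]>.05)&(P[:,2]<.1)];T=A[A[:,2]>np.percentile(A[:,2],95)-.005];print(np.percentile(A[:,2],[10,50,95]).round(4),cv2.minAreaRect(T[:,:2].astype(np.float32)*1000))
    say("")
E
```

```text
above slot t=41.2 tcp [0.4828 0.183  0.141 ] F [ 0.6  0.6 -0.7] w 0.078
in hit=True t=41.9 tcp [0.4819 0.1841 0.0827] F [0.6 1.9 3.4] w 0.081
```

The board touched at rib height, so either the crate moved or the board shifted in the grip. I'll raise it and look.

```bash
python3 - <<'E'
from h import *
p=get_obs()["tool_pos"];move_linear([p[0],p[1],.20]);
r=find_crate("w9",np.array([.533,.173]),-9.7);say("")
E
```

```text
crate 10401 ((508.92626953125, 201.95713806152344), (94.20674133300781, 176.94302368164062), 79.67867279052734)
 t=43.4 tcp [0.532  0.1729 0.2985] F [-0.6  0.3 -1.5] w 0.079
```

View pics/w9.png

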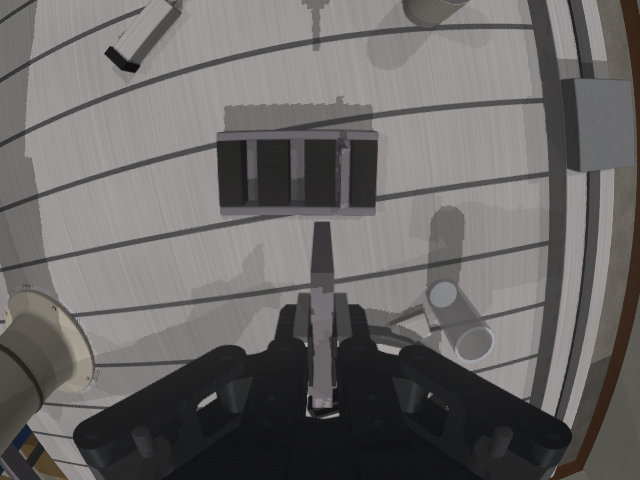

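The crate has been knocked to (0.5089, 0.202), with board3 still standing in it at (343,172). The held board still looks straight. I'll place it using the new pose.

```bash
python3 - <<'E'
from h import *
if place([.5089,.2020],-10.32,-.052):
    command_gripper(.3);sleep(.3);p=get_obs()["tool_pos"];move_linear([p[0],p[1],.16],v=.15)
    c=np.array([.52,.08]);reach([*c,.28],R(-9.74));wrist("w10");P,_=wcloud(np.load("pics/w10.npz"))
    for x,y in((.560,.193),(.4577,.211)):
        A=P[(abs(P[:,0]-x)<.03)&(abs(P[:,1]-y)<.045)&(P[:,2]>.05)&(P[:,2]<.1)];T=A[A[:,2]>np.percentile(A[:,2],95)-.005];print(np.percentile(A[:,2],[10,50,95]).round(4),cv2.minAreaRect(T[:,:2].astype(np.float32)*1000))
    say("")
E
```

```text
above slot t=44.5 tcp [0.4588 0.2112 0.1407] F [-0.2 -0.2 -0.7] w 0.078
in hit=False t=45.6 tcp [0.4582 0.2114 0.0604] F [ 0.6  0.5 -0.5] w 0.079
down hit=True t=46.3 tcp [0.4577 0.2113 0.0474] F [-0.5 -0.6  5.5] w 0.079
[0.0733 0.0745 0.0759] ((557.0747680664062, 192.95779418945312), (59.662662506103516, 8.344977378845215), 80.37445831298828)
[0.0528 0.074  0.0756] ((457.81365966796875, 209.91636657714844), (59.68485641479492, 8.829429626464844), 79.67253112792969)
 t=48.6 tcp [0.5185 0.0822 0.2781] F [ 0.   0.4 -0.5] w 0.298
```

View pics/w10.png

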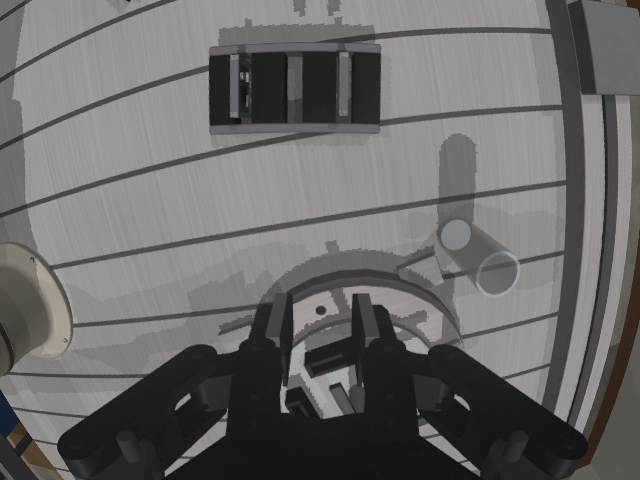

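Both boards are upright at z 0.0755, seen at (240,85) and (345,85). Next I'll index the empty dial home.

```bash
python3 - <<'E'
from h import *
for i in range(0,181,45):
    q=inverse_kinematics(kpos(YAW-i,ZK+LIFT),R(YAW+90-i));print(i,None if q is None else np.round(q))
grab_knob(YAW,YAW+90);turn(YAW,YAW+90,-180,20)
E
```

```text
0 [ -7.  38.  24.  94. -19.  52. 127.]
45 [ -4.  41.  33.  93. -26.  55.  96.]
90 [ -5.  40.  43. 100. -33.  53.  65.]
135 [ -9.  33.  48. 114. -33.  48.  25.]
180 [-18.  24.  49. 125. -28.  42. -27.]
at knob t=52.1 tcp [ 0.6451 -0.1407  0.0859] F [-0.4  0.4 -0.5] w 0.697
gripped t=52.5 tcp [ 0.6449 -0.1404  0.086 ] F [-1.3  0.1  6. ] w 0.284
lifted t=53.1 tcp [ 0.6445 -0.1399  0.1011] F [ 5.1  0.6 -9.2] w 0.278
turned t=59.4 tcp [ 0.4012 -0.1969  0.1013] F [-4.9 -3.9 -9.2] w 0.280
lowered hit=True t=60.0 tcp [ 0.4012 -0.198   0.086 ] F [-0.7 -0.2  6.3] w 0.281
```

```bash
python3 - <<'E'
from h import *
release_knob("w11");knobz("w11",180+YAW)
p=get_obs()["tool_pos"];move_linear([p[0],p[1],.34]);reach([.46,0.0,.40],R(-9.7));sleep(.5)
p,d=camera("scene");cv2.imwrite("pics/fin.png",p[...,::-1]);q,_=camera("side");
cv2.imwrite("pics/fin.png",np.hstack([p[150:420,180:580],q[150:420,200:600]])[...,::-1]);wrist("w12");say("")
P,_=wcloud(np.load("pics/w12.npz"))
for x,y in((.557,.193),(.458,.210)):
    A=P[(abs(P[:,0]-x)<.03)&(abs(P[:,1]-y)<.045)&(P[:,2]>.05)&(P[:,2]<.1)];print(len(A),np.percentile(A[:,2],95).round(4))
E
```

```text
knob top [ 0.402  -0.1978  0.1133] expected [ 0.4009 -0.1971] n 997
 t=64.3 tcp [ 0.46 -0.    0.4 ] F [1.1 0.6 0.3] w 0.701
344 0.0757
352 0.0759
```

View pics/fin.png

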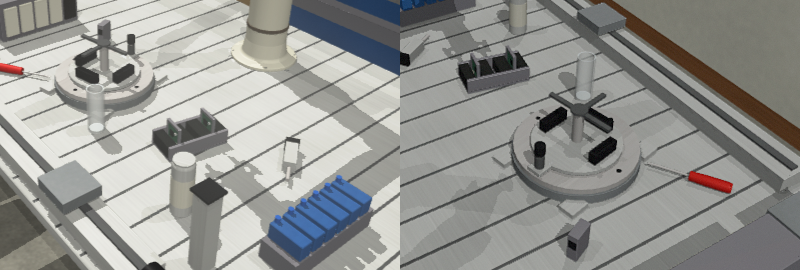

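The final view shows both boards standing in the crate and all holders empty. The knob is down at the open side, and the bystanders look undisturbed.

```bash
python3 -c "
from bench import *
print(hand_in())"
```

```text
the job is handed in; nothing more can be done
None
```

The job is done and handed in at about 64 s. Both boards that were present (board3 and board2; holder 1 was empty) are in the crate, and the empty dial is locked again at the open side.

- **Indexing:** I turned the dial clockwise, locking it at -90° for board3 and at -180° for board2. The last move took the empty dial on through -270° without stopping to its starting hole, a full turn in all. At each stop the knob top read z 0.113 m, the same as at the start with the pin down.
- **Crate knock:** The crate was knocked about 36 mm aside while I was carrying board2. The first try at lowering board2 touched a rib at about 3–4 N, so I raised it, found the crate again and placed the board cleanly.
- **Last checks:** Both boards stand upright with their tops at about 0.076 m, which means fully down. All holders are empty and the knob is within 1.5 mm of its expected place. By eye, the other things on the bench had not moved. No check failed or disagreed at the end.

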